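# Seat the horn inlay in the guarded flute press

## Robot

A 6-joint arm with a two-finger parallel gripper is mounted at the origin on the work surface. World frame = base frame: x ahead of the robot, y to its left, z up, the work surface at z = 0. Lengths are in m, angles in rad, forces in N, time in s.
With the tool pointing down it reaches from about 0.375 to 0.9 m from the base axis. Payload 3.1 kg.
Tool frame: the origin (TCP) lies where the fingers leave the gripper's body, on its centre line; the fingertips stand 70 mm ahead of it and the grasp point (between the pads) lies 51 mm ahead of it (robot.tip_reach is the distance from the TCP to the fingertips, in m); z points along the fingers, y is the line along which they close (so a half turn about z gives the same grasp; the last joint's range is limited). The gripper opens to 87 mm and grips with 3 to 60 N. Pads are 19 mm wide; open, the fingers measure 117 mm over their backs; the gripper's body (75 mm by 190 mm) begins 51 mm behind the grasp point.
Start: joints at [-1.474, 0.527, 1.433, -0, 1.181, -0.178], TCP at [0.17, -0.602, 0.292] pointing down, gripper open.
Joint ranges: [-3.08, 3.08], [-0.75, 2.2], [0.22, 2.44], [-1.43, 4.57], [0, 2.65], [-2.85, 2.85]. Speed limits (rad/s): [2.79, 2.79, 3.14, 3.14, 3.14, 3.14].

## Interface

Orientations are given as a unit quaternion [x, y, z, w].
In Python, from rig import robot gives the robot as it stands.
- The arm moves only by the tool carry_out, never from a script. Its argument "rows" is a list that holds one entry, the list of rows, each a list of 6 numbers: the shift along the tool's x, y, z in mm, then the turn, a rotation vector about the tool's x, y, z in units of 8 degrees (1.0 is 8 degrees). A call has 1 to 20 rows; each row is the pose to reach, as a shift and turn from the pose commanded when the call began, along the tool's axes at that moment; what a row does not reach only later rows make up. A row lasts 1/10 s, in which the tool goes at most 50 mm and 8.59 degrees, less where a joint would pass 70% of its speed; a pose out of reach is approached as far as the arm can. A call with a gripper value outside its range is refused whole. "fingers" is the opening, from 0 (shut) to 1 (fully open), set as the call begins (left out, the last holds). The fingers move at their own pace and stop on an object; "grip_force" is the grip in N (left out, the last holds). Time passes only in rows, so rows that repeat a pose let the fingers close. It gives the time, the measured TCP pose, the force and the opening at its end, in the units of the state.
- robot.get_obs(): the state, without advancing time (a new reading comes with each control period).
- robot.camera(name): name is "scene" or "top" or "wrist"; returns a dict with "color" (384x512x3 uint8, red, green, blue), "depth" (384x512 float32, m along the optical axis (not along the pixel's ray), 0 where there is no reading), "K" (3x3 intrinsics, pixels), "camera_from_world" (4x4, takes a point from world to camera coordinates). Camera axes: x right, y down, z forward; pixel columns grow to the right and rows downward; lengths in m; the calibration is good to about 2 mm. A picture is of the moment at which its call begins.
- robot.hand_in(): hands the job in, once; it reports no verdict.
The state is a dict: "time": time; "q": joint angles; "joint_velocities": joint speeds; "joint_torque": joint torques, N m; "position": TCP position; "tool_rot": TCP orientation; "ft_force": force on the tool from outside, world axes, zero at the start; "moment": the same for the moment, N m; "grip_width": finger opening in m.
Only numpy, scipy, OpenCV 4.12 (cv2) and the standard library are available. Lean on these libraries where they do the work, as an engineer would, in place of code of your own. Each camera call takes 0.05 s, during which the arm holds its last target. There are 200 camera calls.

## Task

Push the bamboo flute head along its V-cradle with the fingertips until its mouth end is fully home against the metal stop inside the yellow guard. Then reach down through the guard's window and press the red lever pad firmly, so that the rubber shoe bears on the inlay, keep it pressed for about two seconds, let it spring back up and withdraw, never touching the yellow guard or its clear panels. Pick nothing up, and leave the tools and jars on the bench where they are.

Things in the scene. Friction and masses are not known exactly. Their poses are not given: they have to be found in the camera images.
- jig: Dark base board, 220 (x) x 380 (y, -175 to +205) x 14 mm, fixed on the bench; the cradle, stop, guard and lever are mounted on it. Origin at its underside, z vertical; 'jig (x, y, z)' below means mm in this frame. A V-cradle for the flute head runs along jig y from -150 to +145, centre line at x +20, its rims 37 high at x +4 and +36.
- guard: Guard over the jig's +y end, not to be touched: yellow top plate 4 mm thick, its top at z 115, spanning jig x -105 to +105, y +40 to +204, on four corner posts; clear panels on the -x, +x and +y sides, open on the -y side where the flute head enters. Same origin and axes as the jig.
- window (a point): Centre of the rectangular window in the guard's top plate, at plate-top height: jig (-30, +124, 115). The window is 90 mm along jig x and 100 mm along jig y. Site axes as the jig's.
- press_lever: Spring lever inside the guard: level steel bar from its hinge (this origin, jig (90, 124, 90), axis along jig y) towards -x, with the red pad at its end and a black rubber shoe (22 x 24 mm) below, 70 mm from the hinge, 8.5 mm above the flute head's top. Pressed, it turns 0.12 rad until the shoe bears on the flute head; with none under it, on to a stop at 0.17 rad.
- lever_pad (a point): Centre of the red pad's top face, 36 (jig x) x 44 mm (jig y), facing up. At rest at jig (-30, 124, 100), 15 mm below the guard's top, centred in the window. It sinks 14 mm until the shoe bears on the flute head. The spring needs about 1.5 N here to start and 3.5 N then; each newton more puts 1.7 N on the shoe. It springs back up when let go.
- flute_head: Loose bamboo flute head, a straight tube, 34 mm diameter, 240 mm long, 110 to 220 g, lying in the V-cradle and sliding easily (1 to 2 N). Origin on its axis at mid length, 45 mm above the bench; its y axis points along the tube to the mouth end, parallel to jig y. A dark horn inlay is let into the top of the mouth end, which starts 35 to 85 mm short of the stop.
- stop_face (a point): Point on the face of the aluminium stop block (56 mm wide, top at z 66) that closes the cradle's +y end, on the cradle's axis: jig (20, 145, 45). The face looks to -y.
- mouth_end (a point): Centre of the flute head's mouth end face (+y end). Home: touching the stop, at jig (20, 145, 45).
- foot_end (a point): Centre of the flute head's foot end face (-y end), the flat face to push on, closed across; the upper part of the face, from z 37 up to 62, stands clear of the cradle's rims.
- rasp: Bystander: steel rasp with a cherry handle, 245 mm long, up to 22 mm high, lying before the jig (origin under its middle).
- lacquer_jar: Bystander: amber lacquer jar, 60 mm across, 70 mm high, upright, origin under its centre.
- brush: Bystander: brush 180 mm long, lying flat.
- horn_block: Bystander: small block of dark horn, 50 x 26 x 16 mm, origin under its centre.
- hammer: Bystander: small hammer, 220 mm long, lying flat.
Things that resemble listed ones, but are neither listed nor needed, are in the scene too. Leave any green or pink look-alike of the flute_head alone.

How it is judged:
On the way, in this order (a step that is already met when the one before it is completed fails the run):
1. the flute head is home against the stop (gap under 3 mm), lever not pressed (y of mouth_end in the frame of jig above 0.142 m and x of mouth_end in the frame of jig between 0.014 and 0.026 m and height (world z) of flute_head between 0.04 and 0.051 m and z of lever_pad in the frame of jig above 0.096 m), for 0.2 s.
2. the lever's shoe bears on the flute head with more than 4 N for 1.5 s while it is home (y of mouth_end in the frame of jig above 0.142 m and x of mouth_end in the frame of jig between 0.014 and 0.026 m and height (world z) of flute_head between 0.04 and 0.051 m and contact force between press_lever and flute_head above 4 N and contact force between the fingers and press_lever above 1 N), for 1.5 s.
At the end, for the whole second after the job is handed in: The flute head rests in the cradle with its mouth end within 3 mm of the stop, and the lever pad has sprung back up (within 4 mm of its rest height) (all of step 1 and linear speed of flute_head below 0.01 m/s); the robot touches nothing.
It fails at once if the robot touches the guard (contact force between any of the fingers, the arm and guard above 0.5 N).
It fails at once if the flute head is lifted or knocked out of the cradle (height (world z) of flute_head above 0.057 m or height (world z) of flute_head below 0.036 m).
It fails at once if a bystander (rasp, jar, brush, horn block or hammer) is moved more than 15 mm or picked up (distance of any of rasp, lacquer_jar, brush, horn_block, hammer from where it was at the start of the episode above 0.015 m).
It also fails if it takes over 54 s, if anything falls off the work surface, if the arm or the gripper's body presses on something with over 40 N, if the wrist force passes 120 N, or if a joint passes its speed limit or range.

## Working session

There is one attempt and no reset: what is moved stays moved. The work goes in short steps, Python scripts to look and compute and a tool call to move; the robot and the scene stay as the last step left them, time stands still between calls to the robot, and variables do not carry over. Pictures are saved under pics/ and viewed, on a budget of 10 in all, crops included, one or two more only if the job needs it, and the job is handed in when it is done.

Besides the shell and the picture viewer there is one more tool, called as name(argument=value, ...), one argument or row to a line, values as JSON. carry_out: Moves the arm, as the interface text tells. Its arguments: {"type":"object","properties":{"rows":{"type":"array"},"fingers":{"type":"number"},"grip_force":{"type":"number"}},"required":["rows"]}

```bash
ls; mkdir -p pics; python3 - <<'E'
from rig import robot
import cv2,numpy as np
o=robot.get_obs();print(o)
for n in("scene","top"):
    c=robot.camera(n);np.savez(f"pics/{n}0.npz",**c);cv2.imwrite(f"pics/{n}0.png",c["color"][:,:,::-1])
    print(n,c["K"],c["camera_from_world"])
E
```

```text
pics
{'time': 0.0, 'q': array([-1.47446174e+00,  5.28434692e-01,  1.43392191e+00,  1.54745100e-05,
        1.18140283e+00, -1.78513363e-01]), 'joint_velocities': array([ 0.00049103, -0.00221407,  0.00113885,  0.00100555,  0.00026659,
        0.00018572]), 'joint_torque': array([ 8.40511548e-04, -4.40040100e+01, -1.76592261e+01,  6.33564382e-02,
        5.82059263e-02, -1.63356267e-04]), 'position': array([ 0.16959076, -0.60093233,  0.29128458]), 'tool_rot': array([ 9.90571999e-01,  1.36988834e-01,  5.16519917e-05, -1.08217846e-03]), 'ft_force': array([-0.5282455, -0.5234188,  0.9492656]), 'moment': array([0.02621822, 0.00659229, 0.01952072]), 'grip_width': 0.08723620807374334}
scene [[438.96959333   0.         256.6529217 ]
 [  0.         438.96959333 185.62389429]
 [  0.           0.           1.        ]] [[ 0.89465496  0.44620063 -0.02230478 -0.41372655]
 [ 0.22810943 -0.49915851 -0.83594669 -0.00702603]
 [-0.38413356  0.74279592 -0.54835721  1.49231333]
 [ 0.          0.          0.          1.        ]]
top [[473.82596973   0.         250.02003389]
 [  0.         473.82596973 190.45535918]
 [  0.           0.           1.        ]] [[-0.01929889 -0.99974188 -0.01198852  0.03590011]
 [-0.98042259  0.02127334 -0.19575238  0.47617149]
 [ 0.19595688  0.00797602 -0.98058007  1.40023271]
 [ 0.          0.          0.          1.        ]]
```

View pics/scene0.png

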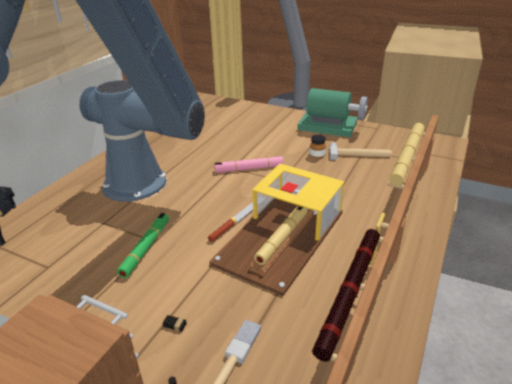

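View pics/top0.png

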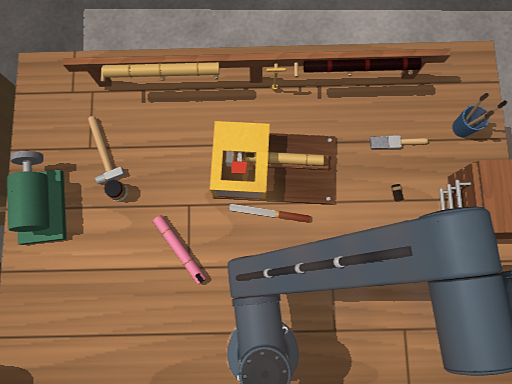

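The scene view shows the yellow guard at about (300,190), with the flute head's foot end at (262,255). In the top view the guard is at (240,157), the red pad at (238,167) and the foot end at (325,160). Jig +y is roughly world +y, which is image left.

```bash
cat > h.py <<'E'
import numpy as np,cv2
def load(n): return dict(np.load(f"pics/{n}.npz"))
def ray(c,uv,z):
    """intersect pixels with plane world z"""
    uv=np.atleast_2d(uv).astype(float); T=np.linalg.inv(c["camera_from_world"])
    d=np.c_[uv,np.ones(len(uv))]@np.linalg.inv(c["K"]).T@T[:3,:3].T; o=T[:3,3]
    return o+d*((z-o[2])/d[:,2])[:,None]
def cloud(c):
    H,W=c["depth"].shape; u,v=np.meshgrid(np.arange(W),np.arange(H)); d=c["depth"]
    p=np.stack([u,v,np.ones_like(u)],-1)@np.linalg.inv(c["K"]).T*d[...,None]
    T=np.linalg.inv(c["camera_from_world"]); return p@T[:3,:3].T+T[:3,3]
E
python3 - <<'E'
from h import *
for n in("top0","scene0"):
    c=load(n);P=cloud(c);hsv=cv2.cvtColor(c["color"],cv2.COLOR_RGB2HSV)
    v=c["depth"]>0
    def roi(x0,x1,y0,y1,z0,z1): return v&(P[...,0]>x0)&(P[...,0]<x1)&(P[...,1]>y0)&(P[...,1]<y1)&(P[...,2]>z0)&(P[...,2]<z1)
    yel=roi(.3,.9,-.3,.3,.1,.13)&(hsv[...,1]>150)&(hsv[...,0]>20)&(hsv[...,0]<32)
    ys,xs=np.nonzero(yel); print(n,"plate n",len(xs),"z",np.median(P[yel][:,2]))
    w=ray(c,np.c_[xs,ys],.115)
    r=cv2.minAreaRect((w[:,:2]*1000).astype(np.float32));print("plate rect mm",r,cv2.boxPoints(r).round(1).tolist())
    red=roi(.3,.9,-.3,.3,.07,.13)&(hsv[...,1]>170)&((hsv[...,0]<8)|(hsv[...,0]>172))
    print("red",red.sum(),P[red].mean(0).round(4), P[red].min(0).round(4),P[red].max(0).round(4))
    b=(r[0][0]/1000,r[0][1]/1000)
    fl=roi(b[0]-.06,b[0]+.08,b[1]-.3,b[1]-.085,.045,.075)
    q=P[fl];print("flute",len(q),q.min(0).round(4),q.max(0).round(4))
    top=q[q[:,2]>.056];print(len(top),np.polyfit(top[:,1],top[:,0],1))
    bd=roi(b[0]-.2,b[0]+.2,b[1]-.4,b[1]+.2,.009,.02); r2=cv2.minAreaRect((P[bd][:,:2]*1000).astype(np.float32));print("board",bd.sum(),r2,cv2.boxPoints(r2).round(1).tolist())
E
```

```text
top0 plate n 2525 z 0.1145251305779813
plate rect mm ((645.3606567382812, 46.14615249633789), (166.47264099121094, 366.9073181152344), 83.41373443603516) [[453.6000061035156, -15.5], [818.0999755859375, -57.599998474121094], [837.2000122070312, 107.80000305175781], [472.70001220703125, 149.89999389648438]]
red 163 [0.5388 0.058  0.0994] [0.52   0.036  0.0929] [0.5585 0.0782 0.1065]
flute 72 [ 0.5854 -0.1796  0.0461] [ 0.597  -0.0406  0.0641]
42 [0.03439331 0.59047926]
board 3862 ((642.9788818359375, -53.356353759765625), (597.55908203125, 392.37078857421875), 89.34935760498047) [[443.3999938964844, -349.8999938964844], [835.7999877929688, -354.29998779296875], [842.5, 243.1999969482422], [450.20001220703125, 247.60000610351562]]
scene0 plate n 1791 z 0.1171533681285144
plate rect mm ((572.467529296875, 46.188751220703125), (185.27035522460938, 220.0079803466797), 85.4731674194336) [[455.5, -37.5], [674.7999877929688, -54.79999923706055], [689.4000244140625, 129.89999389648438], [470.1000061035156, 147.1999969482422]]
red 83 [0.5418 0.0535 0.1022] [0.5228 0.0351 0.0988] [0.5586 0.0744 0.1048]
flute 618 [ 0.555  -0.2048  0.0452] [ 0.6009 -0.0389  0.0677]
440 [0.07124    0.58837984]
board 5013 ((531.8716430664062, -52.82989501953125), (379.5062255859375, 282.5213623046875), 85.783203125) [[377.0, -231.6999969482422], [658.7999877929688, -252.5], [686.7000122070312, 126.0], [404.8999938964844, 146.8000030517578]]
```

```bash
python3 - <<'E'
from h import *
def big(m):
    n,l,s,_=cv2.connectedComponentsWithStats(m.astype(np.uint8)); return l==1+np.argmax(s[1:,4])
for n in("top0","scene0"):
    c=load(n);P=cloud(c);hsv=cv2.cvtColor(c["color"],cv2.COLOR_RGB2HSV);v=c["depth"]>0
    ok=v&(abs(P[...,0]-.57)<.16)&(abs(P[...,1])<.25)
    yel=big(ok&(abs(P[...,2]-.115)<.006)&(hsv[...,1]>150)&(hsv[...,0]>20)&(hsv[...,0]<32))
    ys,xs=np.nonzero(yel); w=ray(c,np.c_[xs,ys],.115)
    r=cv2.minAreaRect((w[:,:2]*1000).astype(np.float32));print(n,"plate",np.round(r[0],1),np.round(r[1],1),r[2])
    # hole contour
    cs,h=cv2.findContours(yel.astype(np.uint8),cv2.RETR_CCOMP,cv2.CHAIN_APPROX_NONE)
    ho=[k for k,hh in zip(cs,h[0]) if hh[3]>=0 and len(k)>20]
    for k in ho:
        rr=cv2.minAreaRect((ray(c,k[:,0],.115)[:,:2]*1000).astype(np.float32));print(" hole",np.round(rr[0],1),np.round(rr[1],1),rr[2])
    bd=big(ok&(abs(P[...,2]-.014)<.004)&(hsv[...,2]<125))
    ys,xs=np.nonzero(bd); w=ray(c,np.c_[xs,ys],.014)
    r=cv2.minAreaRect((w[:,:2]*1000).astype(np.float32));print(" board",bd.sum(),np.round(r[0],1),np.round(r[1],1),r[2],cv2.boxPoints(r).round().tolist())
c=load("top0")
cv2.imwrite("pics/topcrop.png",cv2.resize(c["color"][100:240,195:355,::-1],None,fx=5,fy=5,interpolation=cv2.INTER_CUBIC)[:600,:800])
E
```

```text
top0 plate [568.4  54.4] [160.4 207.7] 85.52534484863281
 hole [479.   2.] [17.5 23.8] 88.77622985839844
 hole [540.6  58.7] [111.3 103.5] 84.84517669677734
 board 2921 [556.2 -96.6] [294.8 220.1] 85.76314544677734 [[436.0, -236.0], [655.0, -252.0], [677.0, 42.0], [457.0, 59.0]]
scene0 plate [570.7  52. ] [175.  214.7] 85.98694610595703
 hole [541.4  60.5] [114.8  97.2] 85.68358612060547
 board 2597 [562.9 -60.6] [374.1 221.8] 85.7708969116211 [[439.0, -239.0], [660.0, -255.0], [687.0, 118.0], [466.0, 134.0]]
```

View pics/topcrop.png

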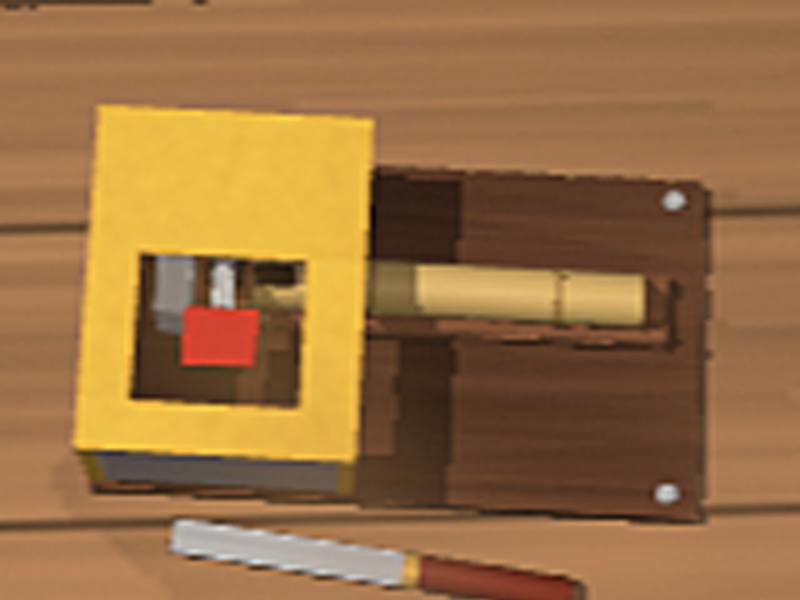

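The crop shows the red pad centred in the window at crop (220,337). The flute's foot end is at crop x ≈ 645, and the board's -y edge is at x ≈ 705. The jig is yawed about -4.2° with its origin near (0.560, -0.0685).

```bash
cat >> h.py <<'E'
from scipy.spatial.transform import Rotation as R
YAW=np.deg2rad(-4.24); O=np.array([.5603,-.0685,0])
RJ=R.from_euler("z",YAW)
def j2w(p): return O+RJ.apply(np.array(p)/1000.)
def w2j(p): return RJ.inv().apply(np.asarray(p)-O)*1000
RT=R.from_euler("z",YAW+np.pi/2)*R.from_euler("x",np.pi)   # tool down, tool x = jig y, tool y = jig x
def rel(o,tip_jig):
    """shift (mm) and turn (8 deg units) in the tool frame that bring the fingertips to jig (mm)"""
    c=R.from_quat(o["tool_rot"]); t=j2w(tip_jig)+[0,0,.07]
    return np.r_[c.inv().apply(t-o["position"])*1000, np.rad2deg((c.inv()*RT).as_rotvec())/8].round(2)
def tip(o): return w2j(o["position"]+R.from_quat(o["tool_rot"]).apply([0,0,.07])).round(1)
E
python3 - <<'E'
from h import *
from rig import robot
o=robot.get_obs();print(RT.as_matrix().round(2),tip(o),rel(o,(20,-200,150)))
c=load("top0")
for z in (.045,.062): print(w2j(ray(c,[[324,160],[336,137],[336,203]],z)).round(1))
print(w2j(ray(c,[[336,137],[336,203]],.014)).round(1))
E
```

```text
[[ 0.07  1.    0.  ]
 [ 1.   -0.07 -0.  ]
 [ 0.    0.   -1.  ]] [-350.3 -559.8  221.4] [ 4.7099e+02 -2.1156e+02  7.1930e+01 -1.0000e-02 -1.0000e-02 -8.7500e+00]
[[  18.1 -135.1   45. ]
 [  94.2 -170.6   45. ]
 [-114.9 -174.7   45. ]]
[[  13.4 -132.8   62. ]
 [  88.6 -167.9   62. ]
 [-118.  -171.9   62. ]]
[[ 104.4 -175.6   14. ]
 [-109.3 -179.7   14. ]]
```

carry_out(
  rows=[
    [[36,-16,0,0,0,-0.7],[72,-32,0,0,0,-1.4],[109,-49,0,0,0,-2.1],[145,-65,0,0,0,-2.8],[181,-81,0,0,0,-3.5],[217,-98,10,0,0,-4.2],[253,-114,20,0,0,-4.9],[290,-130,30,0,0,-5.6],[326,-146,40,0,0,-6.3],[362,-163,50,0,0,-6.9],[398,-179,60,0,0,-7.5],[435,-195,65,0,0,-8.1],[471,-211.5,72,0,0,-8.75],[471,-211.5,72,0,0,-8.75],[471,-211.5,72,0,0,-8.75]],
  ],
  fingers=0,
  grip_force=20,
)

```text
time: 1.6
position: [0.5656, -0.2692, 0.2195]
tool_rot: [0.732, 0.681, -0.0, -0.001]
ft_force: [-0.0, -0.3, -0.2]
grip_width: 0.0005
```

```bash
python3 - <<'E'
from h import *
from rig import robot
c=robot.camera("wrist");np.savez("pics/w1.npz",**c);cv2.imwrite("pics/w1.png",c["color"][:,:,::-1])
o=robot.get_obs();print(o["time"],tip(o),o["ft_force"],o["grip_width"],rel(o,(20,-150,70)))
c=robot.camera("scene");np.savez("pics/s1.npz",**c);cv2.imwrite("pics/s1.png",c["color"][:,:,::-1])
E
```

```text
1.65 [  19.6 -200.6  149.8] [ 0.211359    0.69560111 -0.27171967] 0.0005909918159486904 [ 5.064e+01  4.200e-01  7.979e+01 -1.000e-02 -0.000e+00 -0.000e+00]
```

View pics/w1.png

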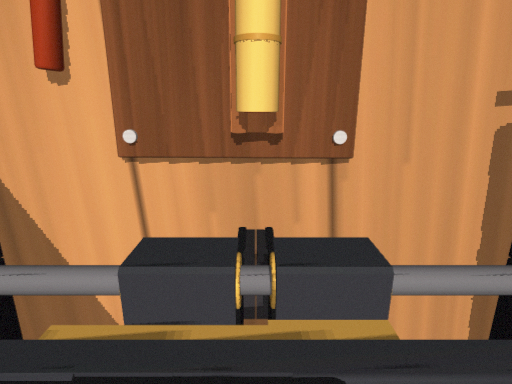

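The wrist view shows the foot end edge at (237–279, 110), the board's -y corners at (118,157) and (354,157), and the shut fingers at (256,240), in line with the tube.

```bash
python3 - <<'E'
from h import *
c=load("w1")
print("board",w2j(ray(c,[[118,157],[354,157]],.014)).round(1))
print("foot mid/edges",w2j(ray(c,[[258,111]],.062)).round(1),w2j(ray(c,[[237,111],[279,111]],.048)).round(1))
P=cloud(c);print(w2j(P[[100,105,108,114,120],258]).round(1))
E
```

```text
board [[-108.  -172.5   14. ]
 [ 111.1 -172.    14. ]]
foot mid/edges [[  21.6 -129.5   62. ]] [[   5.1 -129.9   48. ]
 [  38.3 -129.9   48. ]]
[[  21.6 -121.6   60.1]
 [  21.6 -125.2   61.8]
 [  21.6 -127.3   62. ]
 [  21.8 -133.    25.4]
 [  21.8 -138.1   25.7]]
```

carry_out(
  rows=[
    [[10,1.5,15,0,0,0],[25,1.5,40,0,0,0],[36,1.5,65,0,0,0],[36,1.5,90,0,0,0],[36,1.5,104,0,0,0],[40,1.5,106,0,0,0],[46,1.5,106,0,0,0],[52,1.5,106,0,0,0],[56,1.5,106,0,0,0],[60,1.5,106,0,0,0],[63,1.5,106,0,0,0],[66,1.5,106,0,0,0],[69,1.5,106,0,0,0],[72,1.5,106,0,0,0],[75,1.5,106,0,0,0],[78,1.5,106,0,0,0],[81,1.5,106,0,0,0],[84,1.5,106,0,0,0],[86,1.5,106,0,0,0],[86,1.5,106,0,0,0]],
  ],
)

```text
time: 3.7
position: [0.573, -0.1838, 0.114]
tool_rot: [0.733, 0.68, -0.0, -0.001]
ft_force: [-0.1, 0.0, -0.2]
grip_width: 0.0005
```

```bash
python3 - <<'E'
from h import *
from rig import robot
c=robot.camera("wrist");np.savez("pics/w2.npz",**c);cv2.imwrite("pics/w2.png",c["color"][:,:,::-1])
o=robot.get_obs();print(o["time"],tip(o),o["ft_force"],o["moment"])
E
```

```text
3.75 [  20.9 -113.9   44. ] [ 0.65974083 -0.2286023  -0.86205004] [-0.05259051 -0.05577242 -0.06414365]
```

View pics/w2.png

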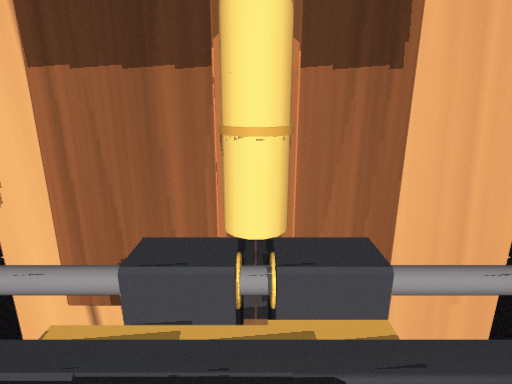

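The tube's foot face at (256,235) is right at the fingertips and has moved along. I'll continue gently and watch the force.

carry_out(
  rows=[
    [[2,0,0,0,0,0],[4,0,0,0,0,0],[6,0,0,0,0,0],[7,0,0,0,0,0],[8,0,0,0,0,0],[9,0,0,0,0,0]],
  ],
)

```text
time: 4.35
position: [0.574, -0.1755, 0.1143]
tool_rot: [0.733, 0.68, -0.0, -0.0]
ft_force: [-0.3, -1.7, 0.2]
grip_width: 0.0004
```

carry_out(
  rows=[
    [[0.7,0,0,0,0,0],[1.4,0,0,0,0,0],[2,0,0,0,0,0],[2,0,0,0,0,0]],
  ],
)

```text
time: 4.75
position: [0.5742, -0.1748, 0.1143]
tool_rot: [0.733, 0.681, -0.001, 0.001]
ft_force: [-2.1, -5.1, 0.1]
grip_width: 0.0003
```

carry_out(
  rows=[
    [[0.7,0,0,0,0,0],[1.4,0,0,0,0,0],[1.4,0,0,0,0,0]],
  ],
)

```text
time: 5.05
position: [0.5743, -0.1746, 0.1145]
tool_rot: [0.732, 0.681, -0.001, 0.002]
ft_force: [-3.9, -8.3, 0.6]
grip_width: 0.0008
```

The fingers stalled at tip y ≈ -104.6 with the force rising to about 8 N, so the tube is against the stop. Backing off and lifting.

carry_out(
  rows=[
    [[-3,0,0,0,0,0],[-6,0,0,0,0,0],[-15,0,0,0,0,0],[-30,0,-5,0,0,0],[-40,0,-20,0,0,0],[-40,0,-55,0,0,0],[-40,0,-90,0,0,0],[-40,0,-120,0,0,0],[-40,0,-120,0,0,0]],
  ],
)

```text
time: 5.95
position: [0.5738, -0.2143, 0.2396]
tool_rot: [0.733, 0.68, 0.002, 0.005]
ft_force: [0.4, -0.2, -0.2]
grip_width: 0.0003
```

```bash
python3 - <<'E'
from h import *
from rig import robot
for n,k in(("wrist","w3"),("top","t3")):
    c=robot.camera(n);np.savez(f"pics/{k}.npz",**c);cv2.imwrite(f"pics/{k}.png",c["color"][:,:,::-1])
o=robot.get_obs();print(o["time"],tip(o),o["ft_force"],rel(o,(-30,124,150)))
P=cloud(load("w3"));J=w2j(P.reshape(-1,3)); s=(abs(J[:,0]-21)<4)&(J[:,2]>57)&(J[:,2]<66);print(s.sum(),"foot y",np.percentile(J[s,1],[0,1,5]).round(1))
E
```

```text
6.05 [  22.  -143.2  165.2] [ 0.16262537 -0.11869012 -0.15802694] [ 2.6711e+02 -5.2100e+01  1.4890e+01  1.0000e-02  1.0000e-02 -1.0000e-02]
1387 foot y [-92.6 -91.7 -87.3]
```

View pics/w3.png

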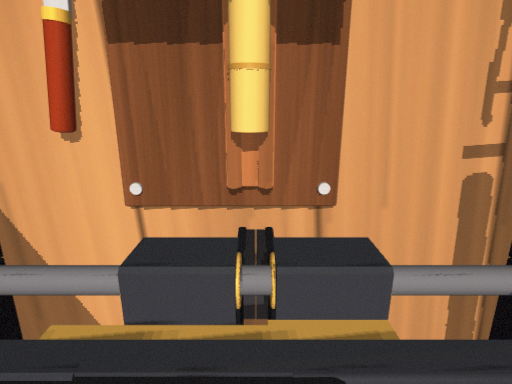

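The foot end is now at wrist pixel (249,131). That is 80 mm from the board edge, as expected when home. Next I move over the window.

carry_out(
  rows=[
    [[20,-4,0,0,0,0],[45,-9,0,0,0,0],[75,-15,0,0,0,0],[105,-20,0,0,0,0],[135,-26,0,0,0,0],[165,-32,0,0,0,0],[195,-38,0,0,0,0],[225,-43,0,0,0,0],[250,-48,0,0,0,0],[262,-51,0,0,0,0],[268,-51,0,0,0,0],[268,-51,0,0,0,0],[268,-51,0,0,0,0]],
  ],
)

```text
time: 7.35
position: [0.5406, 0.0583, 0.234]
tool_rot: [0.733, 0.68, -0.0, 0.0]
ft_force: [-0.0, -0.3, -0.2]
grip_width: 0.0005
```

```bash
python3 - <<'E'
from h import *
from rig import robot
ims=[]
for n,k in(("wrist","w4"),("scene","s4")):
    c=robot.camera(n);np.savez(f"pics/{k}.npz",**c);ims.append(c["color"][:,:,::-1])
cv2.imwrite("pics/c4.png",np.vstack([ims[0][:300],cv2.resize(ims[1][100:250,200:456],(512,300))]))
o=robot.get_obs();print(o["time"],tip(o),o["ft_force"],rel(o,(-29,125.5,105)))
E
```

```text
7.45 [-28.9 124.7 164.2] [-0.29881938 -0.6245731  -0.41307327] [ 7.700e-01 -1.200e-01  5.917e+01  0.000e+00  0.000e+00 -1.000e-02]
```

View pics/c4.png

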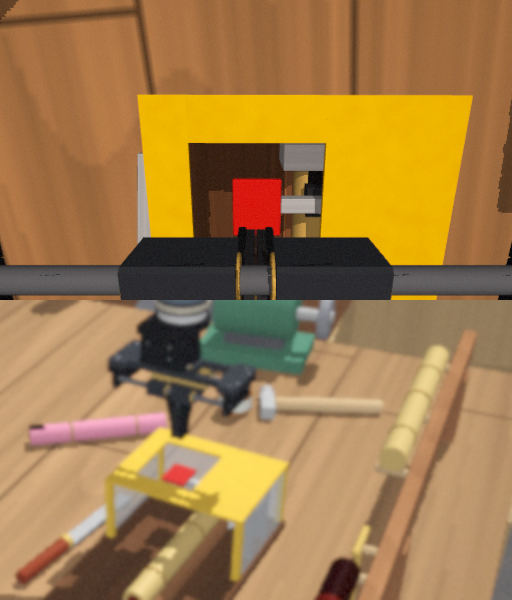

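The wrist view shows the red pad at (233–281, from row 179 down) and the window edges at columns 190 and 325 with the far edge at row 143. The fingers line up with the pad.

```bash
python3 - <<'E'
from h import *
c=load("w4")
print("pad far edge",w2j(ray(c,[[233,179],[281,179]],.1)).round(1).tolist(),"window",w2j(ray(c,[[190,143],[325,143]],.115)).round(1).tolist())
E
```

```text
pad far edge [[-45.3, 148.5, 100.0], [-10.8, 148.5, 100.0]] window [[-71.7, 176.1, 115.0], [16.1, 176.1, 115.0]]
```

carry_out(
  rows=[
    [[1,1,10,0,0,0],[1,1,25,0,0,0],[1,1,40,0,0,0],[1,1,52,0,0,0],[1,1,60,0,0,0],[1,1,64,0,0,0],[1,1,67,0,0,0],[1,1,70,0,0,0],[1,1,72,0,0,0],[1,1,74,0,0,0],[1,1,75,0,0,0],[1,1,75,0,0,0]],
  ],
)

```text
time: 8.65
position: [0.5413, 0.06, 0.1593]
tool_rot: [0.733, 0.68, -0.0, -0.0]
ft_force: [-2.6, -0.8, 2.7]
grip_width: 0.0004
```

carry_out(
  rows=[
    [[0,0,1,0,0,0],[0,0,2,0,0,0],[0,0,3,0,0,0],[0,0,4,0,0,0],[0,0,4,0,0,0]],
  ],
)

```text
time: 9.15
position: [0.5413, 0.06, 0.1562]
tool_rot: [0.733, 0.68, -0.0, 0.0]
ft_force: [-4.4, -0.4, 9.7]
grip_width: 0.0005
```

It is bearing at about 9.7 N with the tip at z 86. I'll add a little and hold two seconds.

carry_out(
  rows=[
    [[0,0,0.7,0,0,0],[0,0,0.7,0,0,0],[0,0,0.7,0,0,0],[0,0,0.7,0,0,0],[0,0,0.7,0,0,0],[0,0,0.7,0,0,0],[0,0,0.7,0,0,0],[0,0,0.7,0,0,0],[0,0,0.7,0,0,0],[0,0,0.7,0,0,0],[0,0,0.7,0,0,0],[0,0,0.7,0,0,0],[0,0,0.7,0,0,0],[0,0,0.7,0,0,0],[0,0,0.7,0,0,0],[0,0,0.7,0,0,0],[0,0,0.7,0,0,0],[0,0,0.7,0,0,0],[0,0,0.7,0,0,0],[0,0,0.7,0,0,0]],
  ],
)

```text
time: 11.15
position: [0.5413, 0.06, 0.1561]
tool_rot: [0.733, 0.68, 0.0, 0.0]
ft_force: [-5.3, -0.7, 14.8]
grip_width: 0.0006
```

```bash
python3 - <<'E'
from h import *
from rig import robot
o=robot.get_obs();print(o["time"],tip(o),o["ft_force"])
E
```

```text
11.15 [-28.4 126.7  86.1] [-5.26996161 -0.71393721 14.7547646 ]
```

The force rose from 9.7 to 14.8 N with the tip stationary, so the shoe is bearing hard. Releasing slowly and withdrawing straight up.

carry_out(
  rows=[
    [[0,0,-2,0,0,0],[0,0,-5,0,0,0],[0,0,-8,0,0,0],[0,0,-11,0,0,0],[0,0,-14,0,0,0],[0,0,-17,0,0,0],[0,0,-20,0,0,0],[0,0,-30,0,0,0],[0,0,-50,0,0,0],[0,0,-80,0,0,0],[0,0,-110,0,0,0],[0,0,-110,0,0,0]],
  ],
)

```text
time: 12.35
position: [0.5442, 0.0598, 0.2692]
tool_rot: [0.733, 0.68, 0.004, 0.004]
ft_force: [-0.4, -0.1, 0.7]
grip_width: 0.0004
```

carry_out(
  rows=[
    [[-15,0,0,0,0,0],[-45,0,0,0,0,0],[-80,0,0,0,0,0],[-120,0,0,0,0,0],[-160,0,0,0,0,0],[-200,0,0,0,0,0],[-240,0,0,0,0,0],[-255,0,0,0,0,0],[-260,0,0,0,0,0],[-260,0,0,0,0,0],[-260,0,0,0,0,0]],
  ],
)

```text
time: 13.45
position: [0.5218, -0.1979, 0.2641]
tool_rot: [0.733, 0.681, -0.0, -0.001]
ft_force: [-0.2, 1.1, -0.0]
grip_width: 0.0002
```

```bash
python3 - <<'E'
from h import *
from rig import robot
ims=[]
for n,k in(("wrist","w5"),("scene","s5")):
    c=robot.camera(n);np.savez(f"pics/{k}.npz",**c);ims.append(c["color"][:,:,::-1])
cv2.imwrite("pics/c5.png",np.vstack([ims[0][:300],cv2.resize(ims[1][100:250,200:456],(512,300))]))
o=robot.get_obs();print(o["time"],tip(o),o["ft_force"],o["joint_velocities"].round(3))
for k,ref in(("w5","w3"),("s5","s4")):
  for n in (k,ref):
    c=load(n);J=w2j(cloud(c).reshape(-1,3));h=cv2.cvtColor(c["color"],cv2.COLOR_RGB2HSV).reshape(-1,3)
    s=(abs(J[:,0]-21)<4)&(J[:,2]>57)&(J[:,2]<66)&(J[:,1]<30)
    red=(h[:,1]>170)&((h[:,0]<8)|(h[:,0]>172))&(abs(J[:,0]+30)<30)&(abs(J[:,1]-124)<40)
    print(n,"foot y",np.percentile(J[s,1],[1,5]).round(1) if s.any() else None,"pad z",np.median(J[red,2]).round(1) if red.any() else None, red.sum())
E
```

```text
13.55 [ -28.6 -131.6  194.4] [-0.41518913  0.37613195 -0.90158777] [ 0.001 -0.003 -0.007 -0.001 -0.002 -0.001]
w5 foot y [-91.7 -86.3] pad z None 0
w3 foot y [-91.7 -87.3] pad z None 0
s5 foot y [-93.8 -92.7] pad z 102.1 78
s4 foot y [-95.  -92.4] pad z 101.9 83
```

View pics/c5.png

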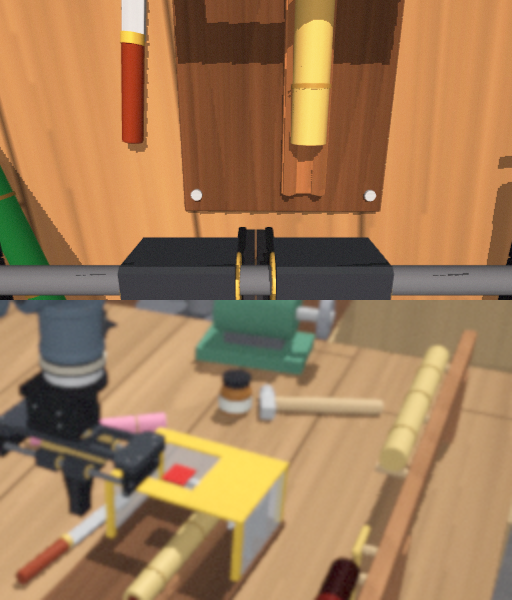

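The flute's foot end (wrist pixel (309,145)) hasn't moved from its home position. The pad (180,475 in the lower half) is back at rest height, the bystanders are in place and the arm is clear. Handing in.

```bash
python3 -c "
from rig import robot
print(robot.hand_in())"
```

```text
the job is handed in; nothing more can be done
None
```

I pushed the flute head home, pressed the lever through the window, and handed the job in at about 13.6 s. `hand_in` gives no verdict, so the result below rests on my own checks.

- **Push:** The shut fingertips pushed the flute head along the cradle until they stalled against the stop, with the force rising to about 9 N. After I backed off, the foot end measured about 80 mm from the board edge, which is the home position.
- **Press:** I pressed the red pad through the window. The tip sank to about z 86 mm, and the force rose from 9.7 to 14.8 N with no further movement, so the shoe was bearing. I held it there for just over 2 s. The contact force on the shoe itself can't be read directly; from the given lever ratio I put it at 10–19 N.
- **After withdrawing:** The pad was back at its earlier rest height (102.1 mm against 101.9 mm before). The foot end hadn't moved within about 1 mm, and the bystanders visible in the last pictures looked unmoved. The arm was still, and its force reading was within noise.
- **Guard:** I saw no sign of touching the guard, but some sideways force (up to about 5 N along x) showed while pressing. I put that down to friction on the tilting pad, since the fingers had about 30 mm of clearance to the window edges.
- **Disagreement:** Jig positions from the wrist camera differed from the top and scene cameras by about 2–3 mm, within the clearances. No check failed.

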